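# Put the scraper and the square back in the stair fitter's cut-out tray

### The arm

A 7-joint arm with a two-finger parallel gripper is mounted at the origin on the work surface. World frame = base frame: x ahead of the robot, y to its left, z up, the work surface at z = 0. Lengths are in m, angles in rad, forces in N, time in s.
With the tool pointing down it reaches from about 0.35 to 0.9 m from the base axis. Payload 8.1 kg.
Tool frame: the origin (TCP) lies midway between the tips of the shut fingers; the grasp point (between the pads) lies 19 mm behind it; z points along the fingers, y is the line along which they close (so a half turn about z gives the same grasp; the last joint's range is limited). The gripper opens to 92 mm and grips with 3 to 60 N. Pads are 19 mm wide; open, the fingers measure 130 mm over their backs; the gripper's body (75 mm by 190 mm) begins 47 mm behind the grasp point.
Start: joints at [-1.446, 0.434, 0.025, 1.573, -0.012, 1.134, -0.075], TCP at [0.141, 0.609, 0.227] pointing down, gripper open.
Joint ranges: [-2.62, 2.62], [-0.44, 2.09], [-1.27, 1.32], [0.08, 2.57], [-1.32, 4.46], [0.12, 2], [-2.74, 2.74]. Speed limits (rad/s): [2.22, 2.22, 3.01, 3.01, 3.14, 3.14, 3.14].

### API

Orientations are given as a rotation vector (axis times angle).
In Python, from cell import arm gives the robot as it stands.
- The arm moves only by the tool send_rows, never from a script. Its argument "increments" is a list of rows, each a list of 3 entries, a list of its own where there are three numbers: the finger opening in cm, from 0 to 9.18, then the shift along the tool's x, y, z in cm, then the turn, a rotation vector about the tool's x, y, z in rad. A call has 1 to 5 rows; each row shifts and turns the commanded pose from where the row before left it, along the tool's axes as they then stand; what a row does not reach is not made up. A row lasts 1/10 s, in which the tool goes at most 50 mm and 8.59 degrees, less where a joint would pass 70% of its speed; a pose out of reach is approached as far as the arm can. A call is refused whole if a number of a shift passes 5 or a number of a turn 0.15, either way. A call with a gripper value outside its range is refused whole. The fingers move at their own pace and stop on an object; "force" is the grip in N (left out, the last holds). Time passes only in rows, so rows that do not move let the fingers close. It gives the time, the measured TCP pose, the force, the opening and the grip force at its end, in the units of the state.
- arm.observe(): the state, without advancing time (a new reading comes with each control period).
- arm.get_image(name): name is "scene" or "side" or "wrist"; returns the picture (384x512x3 uint8, red, green, blue); there is no depth.
- arm.camera_params(name): a dict with "camera_matrix" (3x3 intrinsics, pixels), "k1" (the pictures are not rectified: a ray, as slopes to the right and down, at radius r is drawn at 1 + k1 r^2 times it, then the intrinsics apply), "R" (3x3) and "t" (3): a world point X has camera coordinates R X + t. Camera axes: x right, y down, z forward; pixel columns grow to the right and rows downward; lengths in m; the calibration is good to about 2 mm. A picture is of the moment at which its call begins: read the wrist's pose just before it. camera_params takes no time and is no camera call; for the wrist camera it gives the pose at the moment of the call.
- arm.sign_off(): hands the job in; it is judged then, once.
The state is a dict: "clock": time; "joints": joint angles; "dq": joint speeds; "joint_efforts": joint torques, N m; "position": TCP position; "ee_rot": TCP orientation; "force": force on the tool from outside, world axes, zero at the start; "ft_torque": the same for the moment, N m; "width": opening from 0.0 (shut) to 1.0 (fully open); "gripper_force": force on a finger pad.
Only numpy, scipy, OpenCV 4.12 (cv2) and the standard library are available. Lean on these libraries where they do the work, as an engineer would, in place of code of your own. Each camera call takes 0.05 s, during which the arm holds its last target. There are 200 camera calls.

### The job

Two tools are missing from the sloping cut-out tray: put the narrow scraper in the T-shaped cut-out and the try square in the L-shaped one, each lying fully down on the floor of its own cut-out. The wide filling knife has no place in the tray; leave it, the tapping block in its cut-out and everything else on the bench where they are.

Things in the scene. Friction and masses are not known exactly. Their poses are not given: they have to be found in the camera images.
- scraper_grip (a point): Narrow scraper lying flat (T outline, 140 mm long): wooden handle 28 wide, 28 high, x = -60 to +40 mm; flat steel blade 76 wide, 5 thick, level with the underside, x = +40 to +80 mm. This point: on the handle's centre line, half-way up (14 mm above the underside); x along the handle to the blade, z up. Blade roughly away from the robot at the start. 0.14 kg.
- square_grip (a point): Try square lying flat (L outline): wooden stock 88 along y, 28 along x, 28 high; flat steel blade 28 wide, 5 thick, level with the underside, from the stock's +y end along x: x = +14 to +120 mm, y = +16 to +44 mm. This point: centre of the stock, half-way up (14 mm above the underside), z up. Blade roughly away from the robot at the start. 0.15 kg.
- scraper_seat (a point): Where the scraper's point lies, with the same axes, when it is fully down and centred in the T-shaped cut-out of the sloping tray: x down the slope (blade end lowest), z square to the face, leaning 25 degrees from vertical, away from the robot. The tray's face is 2 mm below this point along z.
- square_seat (a point): Where the square's point lies, with the same axes, when it is fully down and centred in the L-shaped cut-out (stock across the high end, blade down the slope); z square to the face as for the scraper. The tray's face is 2 mm below this point along z.
- stand: The fixed sloping tray: three plywood panels side by side, each 110 wide, 180 down the slope, falling 25 degrees away from the robot; cut-outs 12 mm deep, black floor, 3.5 mm clearance all round; which panel is which varies. Seated handles stand 16 mm out: hold tools by their top 15 mm only, or fingers strike the face. Origin on the bench, 82 mm below the face's centre; x away from the robot.
- scraper: The scraper itself; origin on its underside, 14 mm below its listed point, same axes.
- square: The try square itself; origin on its underside, 14 mm below its listed point, same axes.
- wide_knife: Wide filling knife lying flat among the tools, not to be moved: the same handle and length as the scraper, but a blade 114 mm wide that fits no cut-out. Origin on the underside of the handle; x to the blade (handle x = -60 to +40 mm, blade +40 to +80 mm).
- tapping_block: Grey plastic block 140 x 50 x 30 mm already in the rectangular cut-out of the third panel, 18 mm above the face. Origin centre of its underside, z square to the face. Not to be moved.
- tape_measure: Black tape measure 70 x 60 x 36 mm, beyond the tray; origin centre of underside.
- sanding_block: Cork sanding block 110 x 60 x 32 mm, at the right; origin centre of underside.
- mug: White mug, 80 mm across, 90 mm high, near the middle of the far edge; origin centre of underside.
Mind the look-alikes: they are no part of the job. What is shaped like the square but green is not meant. What is shaped like the scraper but blue is not meant.

How it is judged:
By the outcome, as a careful person would: the job done as asked, in the order asked, and still so for the second after the job is handed in, with the robot touching nothing.
It also fails if it takes over 58 s, if anything falls off the work surface, if the arm or the gripper's body presses on something with over 40 N, if the wrist force passes 120 N, or if a joint passes its speed limit or range.

## Working session

There is one attempt and no reset: what is moved stays moved. The work goes in short steps, Python scripts to look and compute and a tool call to move; the robot and the scene stay as the last step left them, time stands still between calls to the robot, and variables do not carry over. Pictures are saved under pics/ and viewed, at most 10 in all, crops included, and the job is handed in when it is done.

Besides the shell and the picture viewer there is one more tool, called after "Emit:" as name(argument=value, ...), one argument or row to a line, values as JSON. send_rows: Moves the arm, as the interface text tells. Its arguments: {"type":"object","properties":{"increments":{"type":"array"},"force":{"type":"number"}},"required":["increments"]}

```bash
ls; mkdir -p pics; python3 - <<'E'
from cell import arm
import cv2,numpy as np
for n in ["scene","side","wrist"]:
    p=arm.camera_params(n); im=arm.get_image(n); cv2.imwrite(f"pics/{n}0.png",im[:,:,::-1])
    R=np.array(p["R"]);t=np.array(p["t"]);print(n,-R.T@t,R[2],p["k1"],np.array(p["camera_matrix"]).ravel())
a=cv2.imread("pics/scene0.png");cv2.imwrite("pics/s0.png",cv2.resize(a,(800,600)))
a=cv2.imread("pics/side0.png");cv2.imwrite("pics/d0.png",cv2.resize(a,(800,600)))
o=arm.observe();print(o)
E
```

```text
pics
scene [ 1.11320587 -0.72584042  0.8714142 ] [-0.51190488  0.54160105 -0.66679959] 0.04089475830826948 [458.36644155   0.         262.28112167   0.         458.36644155
 183.63407485   0.           0.           1.        ]
side [-0.10733958 -1.15548486  0.78382316] [ 0.43371608  0.75465802 -0.4923227 ] -0.05910497011610807 [486.13001653   0.         257.88336483   0.         486.13001653
 182.94587045   0.           0.           1.        ]
wrist [0.07628479 0.62392553 0.38506907] [ 0.24373123 -0.05729764 -0.96814879] -0.05358475623965779 [319.69414848   0.         255.40300106   0.         319.69414848
 188.27968467   0.           0.           1.        ]
{'clock': 0.15, 'joints': array([-1.44560526,  0.43505016,  0.02500529,  1.57387439, -0.01158987,
        1.13401972, -0.07509403]), 'dq': array([-5.42598984e-05, -9.67792921e-04, -1.08370331e-03, -1.76089940e-03,
        6.14555402e-04,  1.47370098e-03,  9.30577780e-04]), 'joint_efforts': array([ 1.27751260e-03, -6.68263149e+01,  9.85757634e-01, -3.14693928e+01,
       -6.04942697e-02,  3.93638585e-02,  1.29670116e-04]), 'position': array([0.14112051, 0.60846013, 0.22613886]), 'ee_rot': array([-3.57174642e-01, -3.12121702e+00,  1.89571222e-03]), 'force': array([ 0.04672399, -0.47707245,  0.0934439 ]), 'ft_torque': array([ 0.04734352, -0.03266574, -0.01065342]), 'gripper_force': 0.0, 'width': 0.9962937271103363}
```

View pics/s0.png

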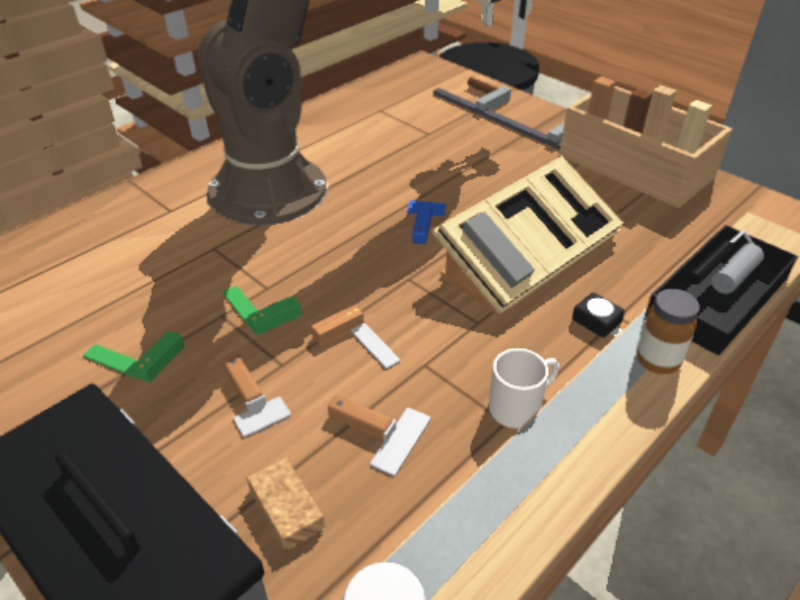

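View pics/d0.png

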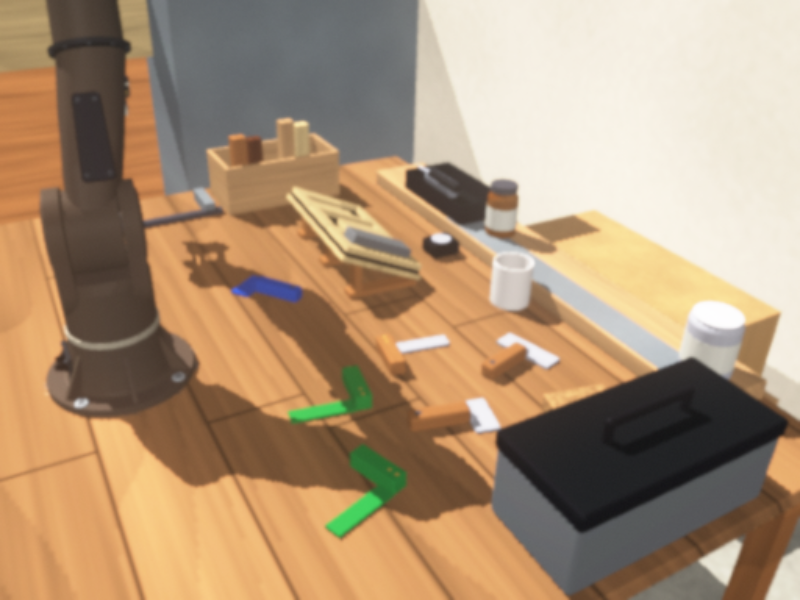

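```bash
cat > h.py <<'E'
import cv2,numpy as np
from scipy.spatial.transform import Rotation as Ro
from cell import arm
def cam(n): 
    p=arm.camera_params(n); return {k:np.array(v) for k,v in p.items()}
def shot(n,name):
    p=cam(n); im=arm.get_image(n)[:,:,::-1].copy(); cv2.imwrite(f"pics/{name}.png",im); return p,im
def rays(p,uv):
    q=cv2.undistortPoints(np.float64(uv).reshape(-1,1,2),p["camera_matrix"],np.array([float(p["k1"]),0,0,0])).reshape(-1,2)
    return -p["R"].T@p["t"],np.c_[q,np.ones(len(q))]@p["R"]
def onplane(p,uv,n,d):   # n.X=d
    o,v=rays(p,uv); n=np.array(n,float); return o+v*((d-n@o)/(v@n))[:,None]
def proj(p,X):
    return cv2.projectPoints(np.float64(X).reshape(-1,1,3),cv2.Rodrigues(p["R"])[0],p["t"],p["camera_matrix"],np.array([float(p["k1"]),0,0,0]))[0].reshape(-1,2)
def blobs(p,mask,z,amin=60):
    cs,_=cv2.findContours(mask.astype(np.uint8),cv2.RETR_EXTERNAL,cv2.CHAIN_APPROX_NONE)
    for c in cs:
        if cv2.contourArea(c)<amin: continue
        X=onplane(p,c.reshape(-1,2),[0,0,1],z)[:,:2].astype(np.float32)*1000
        r=cv2.minAreaRect(X); yield c.reshape(-1,2).mean(0),r,cv2.boxPoints(r)
def step(pos,yaw=None,R=None):
    """tool-axis shift (cm) and turn from the present pose to pos and R"""
    o=arm.observe(); R0=Ro.from_rotvec(o["ee_rot"]); d=R0.inv().apply(np.array(pos)-o["position"])*100
    return d,(R0.inv()*R).as_rotvec() if R is not None else None
E
python3 - <<'E'
from h import *
a=cv2.imread("pics/scene0.png");p=cam("scene")
h=cv2.cvtColor(a,cv2.COLOR_BGR2HSV)
blade=(h[:,:,1]<45)&(h[:,:,2]>150); blade[:190]=0;blade[310:]=0
for c,r,b in blobs(p,blade,.005): print("blade",c.round(),np.round(r[0]),np.round(r[1]),round(r[2]),b.round().tolist())
for uv in [(245,380),(360,415),(338,325),(40,100),(300,100)]:
    x,y=int(uv[0]/1.5625),int(uv[1]/1.5625); print(uv,h[y,x])
# tray corners: rays with plane through unknown; rough with heights
hi=.082+.09*np.sin(np.radians(25)); lo=.082-.09*np.sin(np.radians(25))
H=onplane(p,np.array([(437,230),(560,158)])/1.5625,[0,0,1],hi);L=onplane(p,np.array([(500,305),(621,222)])/1.5625,[0,0,1],lo)
print(H.round(3),L.round(3),np.linalg.norm(H[0]-H[1]),np.linalg.norm(L[0]-L[1]),np.linalg.norm(H-L,axis=1), ((H+L)/2).mean(0))
c=a[185:310,140:290];cv2.imwrite("pics/crop1.png",cv2.resize(c,None,fx=4,fy=4,interpolation=cv2.INTER_CUBIC))
E
```

```text
blade [255. 280.] [ 666. -274.] [ 49. 116.] 16 [[626.0, -225.0], [659.0, -337.0], [706.0, -323.0], [673.0, -211.0]]
blade [167. 267.] [ 488. -387.] [77. 42.] 77 [[459.0, -419.0], [500.0, -429.0], [518.0, -355.0], [477.0, -345.0]]
blade [333. 245.] [725. -71.] [ 99. 163.] 15 [[656.0, -6.0], [699.0, -163.0], [794.0, -137.0], [752.0, 20.0]]
blade [429. 226.] [866. 161.] [39. 72.] 15 [[838.0, 191.0], [856.0, 121.0], [894.0, 131.0], [876.0, 201.0]]
blade [241. 221.] [ 505. -167.] [ 29. 108.] 81 [[449.0, -173.0], [556.0, -190.0], [560.0, -161.0], [454.0, -144.0]]
blade [362. 264.] [821. -24.] [ 73. 476.] 0 [[784.0, 214.0], [784.0, -262.0], [857.0, -262.0], [857.0, 214.0]]
blade [384. 196.] [725. 173.] [46. 44.] 44 [[693.0, 173.0], [724.0, 142.0], [756.0, 174.0], [726.0, 205.0]]
(245, 380) [ 13 138 207]
(360, 415) [ 13 137 206]
(338, 325) [ 13 137 169]
(40, 100) [ 15 102 117]
(300, 100) [13 79 68]
[[0.468 0.024 0.12 ]
 [0.485 0.365 0.12 ]] [[0.619 0.019 0.044]
 [0.64  0.365 0.044]] 0.3420387123198722 0.34682805385588833 [0.16870673 0.17245933] [0.55291231 0.19343606 0.082     ]
```

View pics/crop1.png

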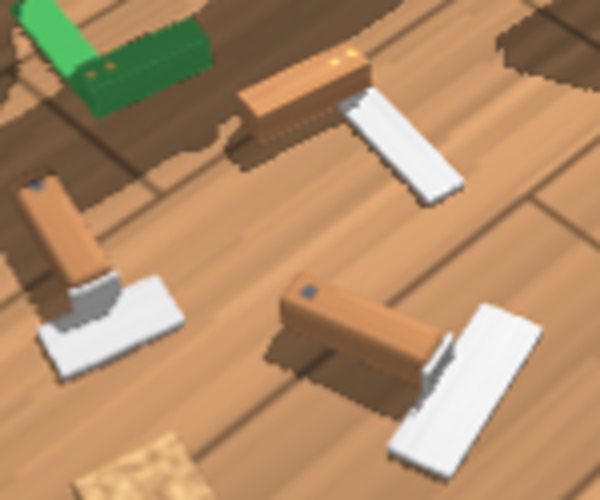

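The picture holds three wooden tools, scene pixels at 512x384:
- **Handle (157,243), blade (167,267):** the blade measures 77x42 mm, so this is the narrow scraper.
- **Handle (230,266), blade (255,280):** the blade measures 116 mm wide, so this is the wide knife. I leave it alone.
- **Stock (216,208), blade (241,221):** the blade measures 108x29 mm and the stock is wood, so this is the try square.

The green L-shapes and the blue T at (272,140) are the decoys, and the crop confirms all of this. Next I move above the tray for a closer look on the way.

Emit:
send_rows(
  increments=[
    [9.1,[0,0,-4.5],[0,0,0]],
    [9.1,[0,0,-4.5],[0,0,0]],
    [9.1,[0,0,-4.5],[0,0,0]],
    [9.1,[-3.2,-2.35,0],[0,0,0]],
    [9.1,[-3.2,-2.35,0],[0,0,0]],
  ],
)

```text
clock: 0.65
position: [0.1928, 0.549, 0.3628]
ee_rot: [0.353, 3.121, 0.004]
force: [1.0, -0.6, 0.3]
width: 0.988
gripper_force: 0.0
```

Emit:
send_rows(
  increments=[
    [9.1,[-3.2,-2.35,0],[0,0,0]],
    [9.1,[-3.2,-2.35,0],[0,0,0]],
    [9.1,[-3.2,-2.35,0],[0,0,0]],
    [9.1,[-3.2,-2.35,0],[0,0,0]],
    [9.1,[-3.2,-2.35,0],[0,0,0]],
  ],
)

```text
clock: 1.15
position: [0.323, 0.3965, 0.3616]
ee_rot: [-0.357, -3.121, 0.0]
force: [0.6, 0.1, 0.3]
width: 0.992
gripper_force: 0.0
```

Emit:
send_rows(
  increments=[
    [9.1,[-3.2,-2.35,0],[0,0,0]],
    [9.1,[-3.2,-2.35,0],[0,0,0]],
    [9.1,[-3.2,-2.35,0],[0,0,0]],
    [9.1,[-3.2,-2.35,0],[0,0,0]],
    [9.1,[-3.2,-2.35,0],[0,0,0]],
  ],
)

```text
clock: 1.65
position: [0.4522, 0.2459, 0.3617]
ee_rot: [-0.357, -3.121, -0.0]
force: [-0.1, 1.4, 0.6]
width: 0.992
gripper_force: 0.0
```

Emit:
send_rows(
  increments=[
    [9.1,[-3.2,-2.35,0],[0,0,0]],
    [9.1,[-3.2,-2.35,0],[0,0,0]],
    [9.1,[0,0,0],[0,0,0]],
    [9.1,[0,0,0],[0,0,0]],
  ],
)

```text
clock: 2.05
position: [0.5034, 0.1865, 0.3614]
ee_rot: [-0.361, -3.12, 0.0]
force: [0.3, 0.6, -0.1]
width: 0.993
gripper_force: 0.0
```

```bash
python3 - <<'E'
from h import *
p,a=shot("wrist","w1"); np.savez("pics/w1.npz",**p)
cv2.imwrite("pics/w1b.png",cv2.resize(a,(800,600)))
o=arm.observe();print(o["clock"],o["joints"].round(3),o["position"].round(4),o["ee_rot"].round(3))
E
```

```text
2.1 [-0.743  0.203  0.358  1.587 -0.073  1.365  0.966] [0.5028 0.1877 0.3614] [-0.357 -3.12  -0.   ]
```

View pics/w1b.png

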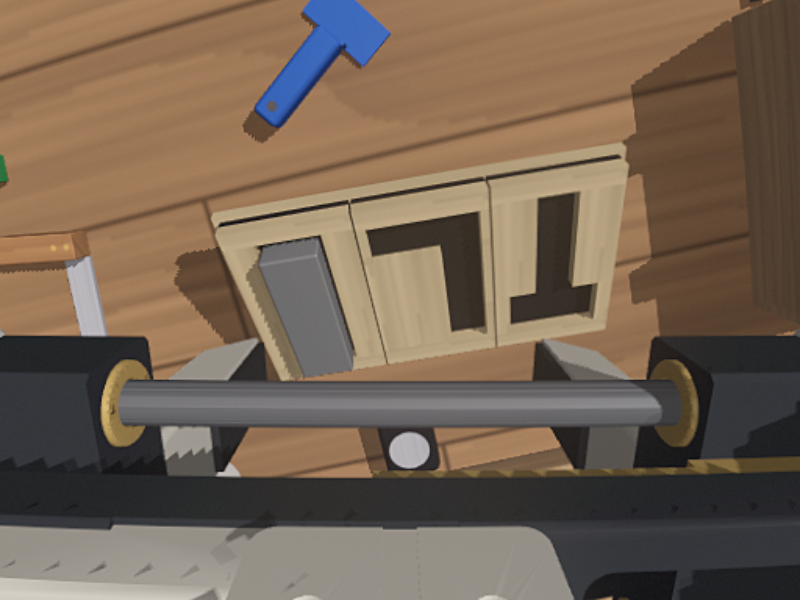

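The wrist view (800x600 scale) shows, from left to right, the tapping block (305,305), the L cut-out (440,260) and the T cut-out (555,260). The blue decoy is at (320,60).

```bash
cat > tray.py <<'E'
from h import *
def frame(c,psi):
    s,co=np.sin(np.radians(25)),np.cos(np.radians(25)); C,S=np.cos(psi),np.sin(psi)
    u=np.array([C*co,S*co,-s]); v=np.array([-S,C,0]); n=np.cross(u,v); return np.array(c),u,v,n
def uv(p,px,F,off):
    c,u,v,n=F; X=onplane(p,px,n,n@c+off)-c; return np.c_[X@u,X@v]*1000
E
python3 - <<'E'
from tray import *
a=cv2.imread("pics/w1.png");p=dict(np.load("pics/w1.npz"))
# tray centre and yaw from outer corners
hsv=cv2.cvtColor(a,cv2.COLOR_BGR2HSV)
hi,lo=.082+.09*np.sin(np.radians(25)),.082-.09*np.sin(np.radians(25))
H=onplane(p,np.array([(217,232),(625,160)])*.64,[0,0,1],hi);L=onplane(p,np.array([(290,379),(605,328)])*.64,[0,0,1],lo)
print(H.round(4),L.round(4))
m=(a.max(2)<75).astype(np.uint8); m[215:]=0;m[:110]=0;m[:,:230]=0;m[:,390:]=0
F=frame((.553,.193,.082),np.radians(-3))
cs,_=cv2.findContours(m,cv2.RETR_EXTERNAL,cv2.CHAIN_APPROX_NONE)
for c in cs:
    if cv2.contourArea(c)<400: continue
    q=cv2.approxPolyDP(c,3,True).reshape(-1,2)
    print("px",(q).tolist());print("face",uv(p,q,F,0).round().tolist());print("floor",uv(p,q,F,-.012).round().tolist())
E
```

```text
[[0.4551 0.0471 0.12  ]
 [0.4738 0.3762 0.12  ]] [[0.6208 0.0435 0.044 ]
 [0.6404 0.369  0.044 ]]
px [[234, 148], [238, 163], [281, 155], [289, 211], [309, 208], [305, 136]]
face [[-75.0, -33.0], [-52.0, -32.0], [-52.0, 25.0], [51.0, 26.0], [52.0, 56.0], [-74.0, 58.0]]
floor [[-68.0, -34.0], [-43.0, -34.0], [-44.0, 26.0], [63.0, 27.0], [64.0, 58.0], [-67.0, 60.0]]
px [[367, 124], [345, 127], [343, 187], [327, 190], [327, 206], [376, 198], [378, 182], [366, 184], [363, 179]]
face [[-76.0, 138.0], [-77.0, 109.0], [22.0, 108.0], [22.0, 85.0], [54.0, 84.0], [55.0, 159.0], [24.0, 160.0], [24.0, 142.0], [13.0, 137.0]]
floor [[-69.0, 142.0], [-70.0, 113.0], [32.0, 112.0], [33.0, 87.0], [66.0, 87.0], [67.0, 165.0], [35.0, 165.0], [34.0, 147.0], [24.0, 142.0]]
```

Emit:
send_rows(
  increments=[
    [9.1,[-1.1,1.3,3.3],[0,0,0]],
    [9.1,[-1.1,1.3,3.3],[0,0,0]],
    [9.1,[-1.1,1.3,3.3],[0,0,0]],
    [9.1,[0,0,0],[0,0,0]],
    [9.1,[0,0,0],[0,0,0]],
  ],
)

```text
clock: 2.6
position: [0.5432, 0.2187, 0.2627]
ee_rot: [-0.354, -3.12, 0.001]
force: [0.2, -0.5, 0.4]
width: 0.992
gripper_force: 0.0
```

```bash
python3 - <<'E'
from tray import *
p,a=shot("wrist","w2"); np.savez("pics/w2.npz",**p)
o=arm.observe();print(o["clock"],o["position"].round(4))
cv2.imwrite("pics/w2b.png",cv2.resize(a[:260],(800,406),interpolation=cv2.INTER_CUBIC))
m=(a.max(2)<75).astype(np.uint8)
F=frame((.5475,.209,.082),np.radians(-3.35))
cs,_=cv2.findContours(m,cv2.RETR_EXTERNAL,cv2.CHAIN_APPROX_NONE)
for c in cs:
    if cv2.contourArea(c)<600 or c[:,0,1].max()>300: continue
    q=cv2.approxPolyDP(c,3,True).reshape(-1,2)
    print("px",(q).tolist());print("face",uv(p,q,F,0).round(1).tolist());print("floor",uv(p,q,F,-.012).round(1).tolist())
E
```

```text
2.65 [0.5438 0.2183 0.2639]
px [[186, 128], [194, 150], [250, 141], [264, 213], [291, 209], [280, 112]]
face [[-68.1, -48.4], [-42.5, -47.5], [-41.8, 9.8], [59.8, 10.2], [60.4, 43.0], [-67.7, 43.0]]
floor [[-62.1, -51.4], [-35.4, -50.5], [-34.7, 9.3], [71.3, 9.7], [71.9, 43.9], [-61.6, 43.9]]
px [[363, 95], [332, 100], [332, 182], [311, 186], [312, 207], [375, 197], [378, 176], [362, 178], [358, 172]]
face [[-70.8, 122.4], [-71.0, 92.9], [28.8, 92.6], [29.7, 68.5], [62.7, 68.4], [63.1, 144.9], [31.1, 145.6], [30.2, 127.1], [20.5, 122.0]]
floor [[-64.9, 126.8], [-65.1, 96.0], [39.0, 95.7], [39.9, 70.6], [74.3, 70.4], [74.8, 150.3], [41.4, 151.0], [40.4, 131.7], [30.4, 126.4]]
```

View pics/w2b.png

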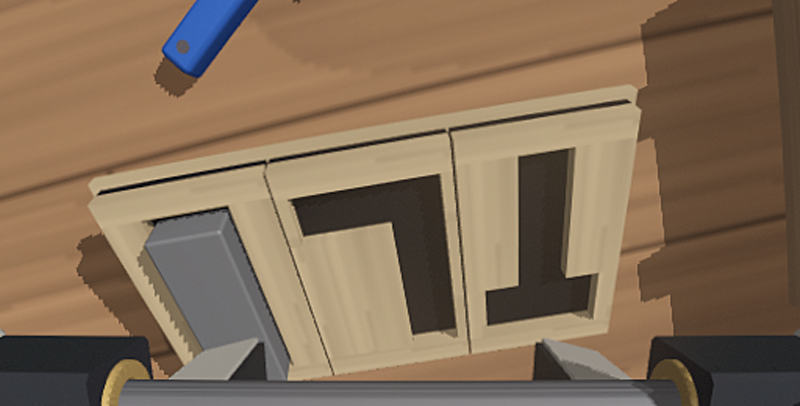

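Both cut-outs measure true to size: L 141x95.6 mm, T 147 mm long. The L seat is at face coordinates (-51.3,-3.9) mm and the T seat at (-8.2,109.6) mm. On to the scraper.

Emit:
send_rows(
  increments=[
    [9.1,[-0.35,-4,0],[0,0,0]],
    [9.1,[-0.35,-4,0],[0,0,0]],
    [9.1,[-0.35,-4,0],[0,0,0]],
    [9.1,[-0.35,-4,0],[0,0,0]],
    [9.1,[-0.35,-4,0],[0,0,0]],
  ],
)

```text
clock: 3.15
position: [0.516, 0.0174, 0.2651]
ee_rot: [0.356, 3.118, 0.003]
force: [0.5, -0.2, -0.3]
width: 0.992
gripper_force: 0.0
```

Emit:
send_rows(
  increments=[
    [9.1,[-0.35,-4,0],[0,0,0]],
    [9.1,[-0.35,-4,0],[0,0,0]],
    [9.1,[-0.35,-4,0],[0,0,0]],
    [9.1,[-0.35,-4,0],[0,0,0]],
    [9.1,[-0.35,-4,0],[0,0,0]],
  ],
)

```text
clock: 3.65
position: [0.4879, -0.1814, 0.2651]
ee_rot: [0.356, 3.117, 0.001]
force: [0.6, 0.7, 0.4]
width: 0.989
gripper_force: 0.0
```

Emit:
send_rows(
  increments=[
    [9.1,[-0.35,-4,0],[0,0,0]],
    [9.1,[-0.35,-4,0],[0,0,0]],
    [9.1,[-0.35,-4,0],[0,0,0]],
    [9.1,[-0.35,-4,0],[0,0,0]],
    [9.1,[-0.35,-4,0],[0,0,0]],
  ],
)

```text
clock: 4.15
position: [0.4598, -0.3802, 0.2653]
ee_rot: [0.356, 3.118, -0.001]
force: [1.6, 0.4, 0.3]
width: 0.991
gripper_force: 0.0
```

Emit:
send_rows(
  increments=[
    [9.1,[0,0,0],[0,0,0]],
    [9.1,[0,0,0],[0,0,0]],
  ],
)

```text
clock: 4.35
position: [0.4595, -0.3795, 0.2645]
ee_rot: [0.36, 3.118, -0.001]
force: [0.2, 0.0, 1.2]
width: 0.988
gripper_force: 0.0
```

```bash
python3 - <<'E'
from h import *
p,a=shot("wrist","w3"); np.savez("pics/w3.npz",**p)
o=arm.observe();print(o["clock"],o["joints"].round(3),o["position"].round(4),o["ee_rot"].round(3))
cv2.imwrite("pics/w3b.png",cv2.resize(a,(800,600)))
print(proj(p,[[.430,-.373,.028],[.488,-.387,.005]]).round())
E
```

```text
4.4 [ 0.18   0.388  0.596  1.63  -0.232  1.193  2.17 ] [ 0.4602 -0.3781  0.2641] [3.570e-01 3.119e+00 1.000e-03]
[[255. 136.]
 [254. 179.]]
```

View pics/w3b.png

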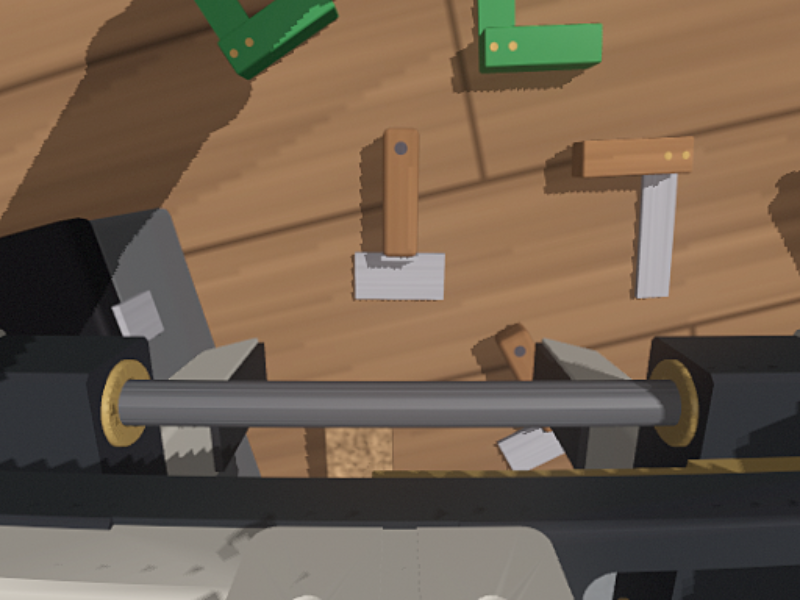

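The wrist view (800x600 scale) shows the scraper with its handle at (401,190) and blade at (400,276). The square's stock is at (634,157) and its blade at (657,235). The toolbox edge runs from (165,210) to (260,475).

```bash
python3 - <<'E'
from h import *
a=cv2.imread("pics/w3.png");p=dict(np.load("pics/w3.npz"))
h=cv2.cvtColor(a,cv2.COLOR_BGR2HSV)
for q in [(257,140),(257,120),(400,101),(240,60),(300,150),(330,200),(257,182),(420,150)]: print(q,h[q[1],q[0]],end=' ')
print()
m=(h[:,:,1]<60)&(h[:,:,2]>130); m[200:]=0; m[:,:200]=0
for c,r,b in blobs(p,m,.005,200): print("blade",c.round(),np.round(r[0],1),np.round(r[1],1),round(r[2],1),b.round(1).tolist())
k=((h[:,:,1]>140)&(h[:,:,2]>110)&(h[:,:,0]<20)).astype(np.uint8); k[200:]=0;k[:70]=0;k[:,:220]=0
k=cv2.morphologyEx(k,cv2.MORPH_OPEN,np.ones((5,5)))
for c,r,b in blobs(p,k,.028,200): print("hand",c.round(),np.round(r[0],1),np.round(r[1],1),round(r[2],1),b.round(1).tolist())
for z in (0,.1,.15,.2): print("box",z,onplane(p,np.array([(165,210),(215,345),(255,470)])*.64,[0,0,1],z).round(3)[:,:2].tolist())
E
```

```text
(257, 140) [ 13 126 158] (257, 120) [ 13 128 159] (400, 101) [ 13 124 177] (240, 60) [ 14 111 165] (300, 150) [ 14 113 154] (330, 200) [ 13 114 159] (257, 182) [150   7 176] (420, 150) [150   6 179] 
blade [254. 175.] [ 485. -385.] [76.2 41.2] 75.7 [[455.70001220703125, -416.8999938964844], [495.6000061035156, -427.1000061035156], [514.4000244140625, -353.20001220703125], [474.5, -343.0]]
blade [420. 151.] [ 501.9 -163.4] [ 28.8 105.7] 80.3 [[447.3999938964844, -168.60000610351562], [551.5999755859375, -186.5], [556.5, -158.10000610351562], [452.29998779296875, -140.3000030517578]]
box 0 [[0.385, -0.566], [0.51, -0.562], [0.643, -0.566]]
box 0.1 [[0.387, -0.518], [0.483, -0.516], [0.584, -0.519]]
box 0.15 [[0.388, -0.494], [0.469, -0.492], [0.555, -0.495]]
box 0.2 [[0.389, -0.47], [0.455, -0.469], [0.525, -0.471]]
```

```bash
python3 - <<'E'
from h import *
p=dict(np.load("pics/w3.npz"))
print("handle top centreline",onplane(p,np.array([(402,140),(402,190),(402,245)])*.64,[0,0,1],.028).round(4).tolist())
x=np.radians(-14.3+180); X=np.array([np.cos(x),np.sin(x),0]);Z=np.array([0,0,-1.]);R=Ro.from_matrix(np.c_[X,np.cross(Z,X),Z])
print(step((.4269,-.3702,.0145),R=R))
E
```

```text
handle top centreline [[0.3774, -0.3575, 0.028], [0.4139, -0.366, 0.028], [0.4559, -0.3758, 0.028]]
(array([3.47631676e+00, 5.13928351e-03, 2.49531284e+01]), array([0.00063182, 0.00211393, 0.02185138]))
```

Emit:
send_rows(
  increments=[
    [9.1,[0.7,0,4.5],[0,0,0.02]],
    [9.1,[0.7,0,4.5],[0,0,0]],
    [9.1,[0.7,0,4.5],[0,0,0]],
    [9.1,[0.7,0,4.5],[0,0,0]],
    [9.1,[0.7,0,4.5],[0,0,0]],
  ],
)

```text
clock: 4.9
position: [0.4273, -0.3681, 0.0372]
ee_rot: [0.383, 3.116, 0.001]
force: [0.6, -0.1, 0.2]
width: 0.992
gripper_force: 0.0
```

Emit:
send_rows(
  increments=[
    [9.1,[0,0,1.3],[0,0,0]],
    [9.1,[0,0,1.1],[0,0,0]],
    [9.1,[0,0,0],[0,0,0]],
  ],
)

```text
clock: 5.2
position: [0.4272, -0.3699, 0.0143]
ee_rot: [0.386, 3.117, 0.0]
force: [-0.5, 0.2, 0.2]
width: 0.991
gripper_force: 0.0
```

```bash
python3 - <<'E'
from h import *
o=arm.observe();print(o["clock"],o["position"].round(4),o["ee_rot"].round(3),o["force"])
E
```

```text
5.2 [ 0.4272 -0.3699  0.0143] [0.386 3.117 0.   ] [-0.53561514  0.24761533  0.16571839]
```

Emit:
send_rows(
  increments=[
    [2,[0,0,0],[0,0,0]],
    [2,[0,0,0],[0,0,0]],
    [2,[0,0,0],[0,0,0]],
    [2,[0,0,0],[0,0,0]],
    [2,[0,0,0],[0,0,0]],
  ],
  force=35,
)

```text
clock: 5.7
position: [0.4261, -0.3703, 0.0141]
ee_rot: [0.388, 3.117, -0.0]
force: [-0.2, -0.0, -0.4]
width: 0.608
gripper_force: 0.0
```

Emit:
send_rows(
  increments=[
    [2,[0,0,0],[0,0,0]],
    [2,[0,0,0],[0,0,0]],
    [2,[0,0,0],[0,0,0]],
  ],
)

```text
clock: 6.0
position: [0.4258, -0.3702, 0.0137]
ee_rot: [-0.388, -3.117, -0.0]
force: [0.0, 0.2, -0.3]
width: 0.346
gripper_force: 0.0
```

Emit:
send_rows(
  increments=[
    [2,[0,0,0],[0,0,0]],
    [2,[0,0,0],[0,0,0]],
    [2,[0,0,0],[0,0,0]],
  ],
)

```text
clock: 6.3
position: [0.4258, -0.3703, 0.0137]
ee_rot: [-0.388, -3.117, 0.0]
force: [-0.3, -1.2, 0.2]
width: 0.298
gripper_force: 35.0
```

Emit:
send_rows(
  increments=[
    [2,[0,0,-2],[0,0,0]],
    [2,[0,0,-4],[0,0,0]],
    [2,[0,0,-4.5],[0,0,0]],
    [2,[0,0,-4.5],[0,0,0]],
    [2,[0,0,-4.5],[0,0,0]],
  ],
)

```text
clock: 6.8
position: [0.4253, -0.3698, 0.2103]
ee_rot: [-0.389, -3.117, -0.001]
force: [1.0, 0.3, -0.9]
width: 0.3
gripper_force: 35.0
```

```bash
python3 - <<'E'
from tray import *
o=arm.observe();print(o["clock"],o["joints"].round(3),o["position"].round(4),o["ee_rot"].round(3),o["force"],o["width"],o["gripper_force"])
F=frame((.5475,.209,.082),np.radians(-3.35)); c,u,v,n=F
R=Ro.from_matrix(np.c_[-u,v,-n])
for nm,s in (("T",(-.0082,.1096)),("L",(-.0513,-.0039))):
    P=c+u*s[0]+v*s[1]+n*.0025; print(nm,P.round(4)); 
    if nm=="T":
        for hgt in (0,.06,.12): print(hgt,(P+n*hgt).round(4),step(P+n*hgt,R=R))
print("R tool->",R.as_rotvec())
E
```

```text
6.8 [ 0.18   0.383  0.603  1.783 -0.246  1.053  2.196] [ 0.4253 -0.3698  0.2103] [-3.890e-01 -3.117e+00 -1.000e-03] [ 0.99852656  0.30270785 -0.94922615] 0.2996926804478235 34.998403787612915
T [0.5475 0.3188 0.0877]
0 [0.5475 0.3188 0.0877] (array([ 5.04726739, 69.74739627, 12.27895889]), array([ 0.041712  ,  0.43424808, -0.1864679 ]))
0.06 [0.5729 0.3173 0.1421] (array([ 2.56132548, 70.22678241,  6.83926388]), array([ 0.041712  ,  0.43424808, -0.1864679 ]))
0.12 [0.5982 0.3158 0.1965] (array([ 0.07538357, 70.70616855,  1.39956888]), array([ 0.041712  ,  0.43424808, -0.1864679 ]))
L [0.5019 0.2078 0.1059]
R tool-> [-0.07907891 -2.704237   -0.01753137]
```

Emit:
send_rows(
  increments=[
    [2,[0,0,-4],[0,0,0]],
    [2,[0,2.15,-4],[0,0,0]],
    [2,[0,4.2,0],[0,0,0]],
    [2,[0,4.2,0],[0,0,0]],
    [2,[0,4.2,0],[0,0,0]],
  ],
)

```text
clock: 7.3
position: [0.4619, -0.2256, 0.2888]
ee_rot: [0.389, 3.117, 0.001]
force: [1.4, -0.5, -1.3]
width: 0.301
gripper_force: 35.0
```

Emit:
send_rows(
  increments=[
    [2,[0,4.2,0],[0,0,0]],
    [2,[0,4.2,0],[0,0,0]],
    [2,[0,4.2,0],[0,0,0]],
    [2,[0,4.2,0],[0,0,0]],
    [2,[0,4.2,0],[0,0,0]],
  ],
)

```text
clock: 7.8
position: [0.5133, -0.0219, 0.2886]
ee_rot: [-0.388, -3.117, -0.0]
force: [0.9, -0.3, -2.0]
width: 0.303
gripper_force: 35.0
```

Emit:
send_rows(
  increments=[
    [2,[0,4.2,0],[0,0,0]],
    [2,[0,4.2,0],[0,0,0]],
    [2,[0,4.2,0],[0,0,0]],
    [2,[0,4.2,0],[0,0,0]],
    [2,[0,4.2,0],[0,0,0]],
  ],
)

```text
clock: 8.3
position: [0.5649, 0.1816, 0.2884]
ee_rot: [-0.388, -3.117, 0.0]
force: [0.5, -0.9, -1.0]
width: 0.303
gripper_force: 35.0
```

Emit:
send_rows(
  increments=[
    [2,[0,3.5,0],[0,0,0]],
    [2,[0,2.1,0],[0,0,0]],
    [2,[0,0,0],[0.01,0.11,-0.047]],
    [2,[0,0,0],[0.01,0.11,-0.047]],
    [2,[0,0,0],[0.01,0.11,-0.047]],
  ],
)

```text
clock: 8.8
position: [0.5787, 0.2345, 0.2892]
ee_rot: [-0.144, -2.803, -0.017]
force: [0.1, 0.8, -1.4]
width: 0.304
gripper_force: 35.0
```

Emit:
send_rows(
  increments=[
    [2,[0,0,0],[0.011,0.105,-0.045]],
    [2,[0,0,0],[0,0,0]],
    [2,[0,0,0],[0,0,0]],
  ],
)

```text
clock: 9.1
position: [0.5793, 0.234, 0.2874]
ee_rot: [-0.082, -2.705, -0.017]
force: [-0.2, -0.7, -1.0]
width: 0.302
gripper_force: 35.0
```

```bash
cat > go.py <<'E'
from tray import *
import sys
F=frame((.5475,.209,.082),np.radians(-3.35)); c,u,v,n=F
RT=Ro.from_matrix(np.c_[-u,v,-n]); RL=Ro.from_matrix(np.c_[v,u,-n])
S={"T":(-.0082,.1096),"L":(-.0513,-.0039)}
def target(nm,h,du=0,dv=0): return c+u*(S[nm][0]+du)+v*(S[nm][1]+dv)+n*(.002+h)
def where(nm):
    o=arm.observe(); d=o["position"]-target(nm,0); Fo=o["force"]
    print(round(o["clock"],2),"u,v,n mm",(np.array([d@u,d@v,d@n])*1000).round(1),"F uvn",np.array([Fo@u,Fo@v,Fo@n]).round(1),"w",round(o["width"]*91.8,1),"q",o["joints"].round(2))
E
python3 - <<'E'
from go import *
where("T")
for h in (.04,.016,.0): print(h,*[x.round(3) for x in step(target("T",h),R=RT)])
shot("wrist","w4"); np.savez("pics/w4.npz",**cam("wrist"))
a=cv2.imread("pics/w4.png"); cv2.imwrite("pics/w4b.png",cv2.resize(a,(800,600)))
E
```

```text
9.1 u,v,n mm [-51.2 -82.7 196.9] F uvn [ 0.3 -0.8 -1. ] w 27.7 q [-0.5   0.68  0.28  1.11 -0.31  1.78  1.26]
0.04 [-5.084  8.286 15.701] [ 0.     0.001 -0.002]
0.016 [-5.081  8.286 18.101] [ 0.     0.001 -0.002]
0.0 [-5.079  8.286 19.701] [ 0.     0.001 -0.002]
```

View pics/w4b.png

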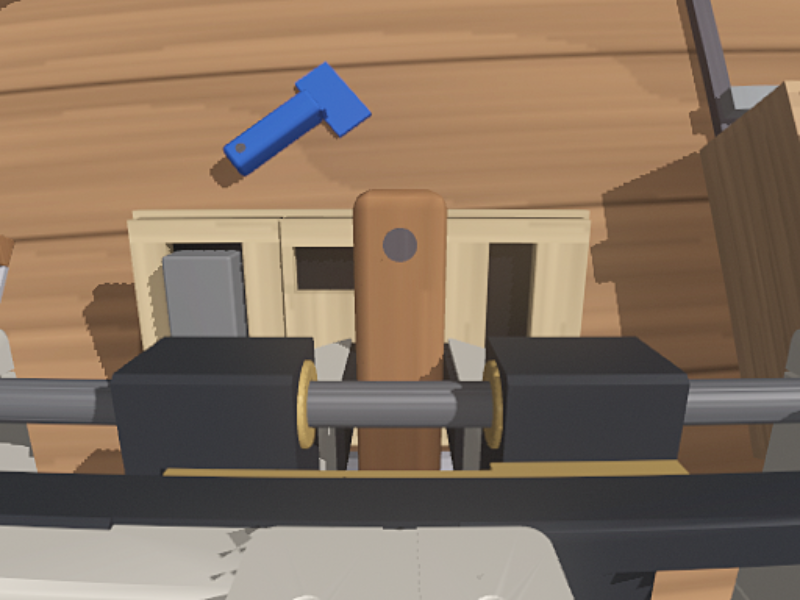

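Emit:
send_rows(
  increments=[
    [2,[-1.7,2.75,3],[0,0,0]],
    [2,[-1.7,2.75,3],[0,0,0]],
    [2,[-1.7,2.8,3],[0,0,0]],
    [2,[0,0,3.5],[0,0,0]],
    [2,[0,0,3.2],[0,0,0]],
  ],
)

```text
clock: 9.65
position: [0.5623, 0.3202, 0.1248]
ee_rot: [-0.076, -2.708, -0.019]
force: [0.6, -0.3, -1.0]
width: 0.304
gripper_force: 35.0
```

Emit:
send_rows(
  increments=[
    [2,[0,0,0],[0,0,0]],
    [2,[0,0,0],[0,0,0]],
  ],
)

```text
clock: 9.85
position: [0.5638, 0.3189, 0.1272]
ee_rot: [-0.078, -2.707, -0.019]
force: [0.4, -0.2, -1.0]
width: 0.302
gripper_force: 35.0
```

```bash
python3 - <<'E'
from go import *
p=dict(np.load("pics/w4.npz")); tcp=np.array([.5793,.234,.2874])
# handle end edge (top, 14.3 above TCP) and blade
X=onplane(p,np.array([(401,191),(356,300),(446,300),(358,210),(443,210)])*.64,n,n@tcp+.0137)-tcp
print("handle-in-hand u,v",(np.c_[X@u,X@v]*1000).round(1).tolist())
where("T")
for h in (.016,.0): print(h,*[x.round(3) for x in step(target("T",h),R=RT)])
p,a=shot("wrist","w5"); np.savez("pics/w5.npz",**p)
cv2.imwrite("pics/w5b.png",cv2.resize(a,(800,600)))
p,a=shot("scene","s5")
E
```

```text
handle-in-hand u,v [[-60.9, 1.3], [-28.4, -12.3], [-28.4, 15.0], [-55.5, -11.1], [-55.4, 13.5]]
9.85 u,v,n mm [-2.   1.1 43.1] F uvn [ 0.8 -0.2 -0.8] w 27.7 q [-0.6   0.81  0.24  1.26 -0.36  1.5   1.22]
0.016 [-0.193 -0.111  2.715] [0.001 0.003 0.001]
0.0 [-0.189 -0.113  4.315] [0.001 0.003 0.001]
```

View pics/w5b.png

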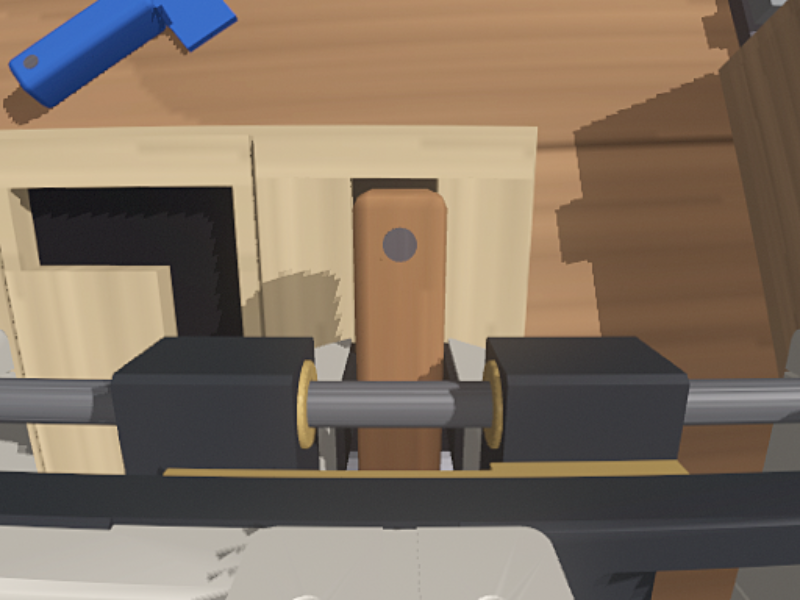

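```bash
python3 - <<'E'
from go import *
a=cv2.imread("pics/w5.png");p=dict(np.load("pics/w5.npz")); tcp=arm.observe()["position"]
g=cv2.cvtColor(a,cv2.COLOR_BGR2GRAY)
print(g[117,218:290].tolist()); print(g[108:130,240].tolist(),g[108:130,270].tolist()); print(g[150,218:295].tolist())
T0=target("T",-.002)
X=onplane(p,np.array([(351,179),(438,179)])*.64,n,n@T0)-tcp
print("rim corners rel tcp",(np.c_[X@u,X@v]*1000).round(1).tolist())
X=onplane(p,np.array([(401,190),(356,300),(446,300)])*.64,n,n@tcp+.0137)-tcp
print("handle rel tcp",(np.c_[X@u,X@v]*1000).round(1).tolist())
E
```

```text
[180, 183, 182, 183, 186, 195, 177, 83, 50, 57, 58, 58, 57, 59, 60, 60, 58, 60, 60, 61, 61, 60, 61, 60, 58, 60, 61, 60, 61, 61, 60, 61, 60, 62, 63, 59, 60, 63, 62, 63, 61, 63, 61, 62, 61, 62, 61, 62, 64, 63, 64, 65, 64, 65, 63, 64, 64, 65, 65, 63, 65, 89, 140, 198, 190, 189, 190, 190, 192, 190, 188, 187]
[196, 197, 195, 197, 201, 193, 53, 54, 59, 61, 58, 57, 67, 125, 128, 131, 138, 144, 149, 147, 145, 142] [197, 196, 196, 196, 199, 205, 84, 55, 62, 64, 63, 59, 71, 135, 127, 134, 139, 142, 147, 143, 144, 140]
[181, 182, 184, 183, 184, 187, 185, 171, 67, 84, 95, 99, 106, 110, 115, 120, 124, 131, 134, 132, 132, 131, 132, 131, 131, 132, 131, 134, 110, 85, 100, 99, 101, 102, 100, 101, 101, 100, 101, 101, 102, 104, 106, 102, 102, 97, 98, 135, 137, 134, 132, 132, 132, 131, 130, 132, 133, 131, 134, 135, 136, 138, 137, 140, 140, 141, 125, 129, 199, 190, 187, 186, 184, 186, 188, 190, 191]
rim corners rel tcp [[-62.9, -18.6], [-62.9, 16.2]]
handle rel tcp [[-61.5, 1.1], [-29.3, -12.3], [-29.3, 14.6]]
```

Emit:
send_rows(
  increments=[
    [2,[-0.1,-0.11,1.3],[0,0,0]],
    [2,[-0.1,-0.11,1.4],[0,0,0]],
    [2,[0,0,0.6],[0,0,0]],
    [2,[0,0,0.5],[0,0,0]],
    [2,[0,0,0],[0,0,0]],
  ],
)

```text
clock: 10.45
position: [0.5491, 0.317, 0.0894]
ee_rot: [-0.079, -2.704, -0.018]
force: [-1.3, -0.3, -1.5]
width: 0.303
gripper_force: 35.0
```

```bash
python3 - <<'E'
from go import *
where("T"); print(*[x.round(3) for x in step(target("T",0),R=RT)])
E
```

```text
10.45 u,v,n mm [ 0.8 -1.7  2.7] F uvn [-0.6 -0.4 -1.9] w 27.8 q [-0.6   0.82  0.23  1.33 -0.37  1.42  1.23]
[0.08  0.171 0.266] [ 0. -0. -0.]
```

Emit:
send_rows(
  increments=[
    [2,[0,0,0.1],[0,0,0]],
    [2,[0,0,0.1],[0,0,0]],
    [2,[0,0,0],[0,0,0]],
  ],
)

```text
clock: 10.75
position: [0.5486, 0.3171, 0.088]
ee_rot: [-0.079, -2.705, -0.018]
force: [0.1, -0.2, -2.2]
width: 0.299
gripper_force: 35.0
```

```bash
python3 - <<'E'
from go import *
where("T")
E
```

```text
10.75 u,v,n mm [ 1.  -1.6  1.2] F uvn [ 1.  -0.2 -1.9] w 27.5 q [-0.6   0.82  0.23  1.34 -0.37  1.41  1.23]
```

Emit:
send_rows(
  increments=[
    [2,[0,0,0.1],[0,0,0]],
    [2,[0,0,0.1],[0,0,0]],
    [2,[0,0,0],[0,0,0]],
  ],
)

```text
clock: 11.05
position: [0.5482, 0.3171, 0.087]
ee_rot: [-0.079, -2.706, -0.019]
force: [0.7, -0.7, 4.0]
width: 0.304
gripper_force: 35.0
```

```bash
python3 - <<'E'
from go import *
where("T")
E
```

```text
11.05 u,v,n mm [ 1.1 -1.7  0.1] F uvn [-1.  -0.6  3.9] w 27.9 q [-0.6   0.82  0.23  1.34 -0.37  1.41  1.23]
```

Contact came at n≈0, which is the floor depth I expected, so I release and back off.

Emit:
send_rows(
  increments=[
    [6,[0,0,0],[0,0,0]],
    [6,[0,0,0],[0,0,0]],
    [6,[0,0,0],[0,0,0]],
    [6,[0,0,0],[0,0,0]],
    [6,[0,0,0],[0,0,0]],
  ],
)

```text
clock: 11.55
position: [0.5476, 0.317, 0.0859]
ee_rot: [-0.079, -2.704, -0.018]
force: [0.7, -1.5, 0.7]
width: 0.642
gripper_force: 0.4
```

Emit:
send_rows(
  increments=[
    [6,[0,0,-1],[0,0,0]],
    [6,[0,0,-3],[0,0,0]],
    [6,[0,0,-4],[0,0,0]],
    [6,[0,0,-4],[0,0,0]],
    [6,[0,0,-3],[0,0,0]],
  ],
)

```text
clock: 12.05
position: [0.6122, 0.3132, 0.2252]
ee_rot: [-0.079, -2.707, -0.019]
force: [0.2, 0.5, -0.3]
width: 0.651
gripper_force: 0.0
```

Emit:
send_rows(
  increments=[
    [9.1,[0,0,0],[0,0,0]],
    [9.1,[0,0,0],[0,0,0]],
  ],
)

```text
clock: 12.25
position: [0.6114, 0.3132, 0.2226]
ee_rot: [-0.08, -2.706, -0.019]
force: [0.0, 0.6, -0.7]
width: 0.779
gripper_force: 0.0
```

```bash
python3 - <<'E'
from go import *
where("T"); o=arm.observe(); print(o["position"],o["ee_rot"])
p,a=shot("wrist","w6"); np.savez("pics/w6.npz",**p)
cv2.imwrite("pics/w6b.png",cv2.resize(a,(800,600)))
E
```

```text
12.25 u,v,n mm [  1.1  -1.8 149.8] F uvn [ 0.3  0.6 -0.6] w 71.5 q [-0.55  0.82  0.26  1.   -0.36  1.75  1.19]
[0.61137887 0.31321851 0.22256108] [-0.07953337 -2.70570099 -0.01887434]
```

View pics/w6b.png

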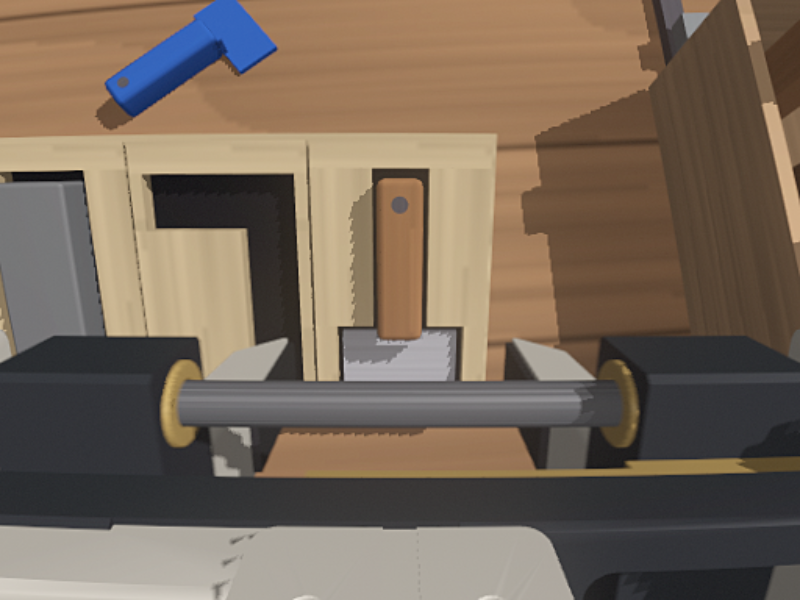

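The scraper lies in the T cut-out, handle at (400,258) and blade at (400,355), level with even gaps all round. From the same picture I re-measure the L cut-out relative to the seated handle, and I check the square's stock.

Emit:
send_rows(
  increments=[
    [9.1,[0,-3,-3],[0,0,0]],
    [9.1,[0,-4,-3],[0,0,0]],
    [9.1,[0,-4,-2],[0,0,0]],
    [9.1,[0,-4,0],[0,0,0]],
    [9.1,[0,-4,0],[0,0,0]],
  ],
)

```text
clock: 12.8
position: [0.6329, 0.1203, 0.2938]
ee_rot: [-0.079, -2.703, -0.018]
force: [0.1, -0.1, -0.5]
width: 0.996
gripper_force: 0.0
```

```bash
python3 - <<'E'
from go import *
a=cv2.imread("pics/w6.png");p=dict(np.load("pics/w6.npz")); g=cv2.cvtColor(a,cv2.COLOR_BGR2GRAY).astype(int)
rel=target("T",0,.0011,-.0017)   # scraper point at release
def edges(l,t=35): d=np.diff(l); return [(i+.5,int(d[i])) for i in range(len(d)) if abs(d[i])>t]
print("row160 handle",[(x+235,d) for x,d in edges(g[160,235:280],20)])
print("row115",[(x+90,d) for x,d in edges(g[125,90:220])]); print("col150",[(x+95,d) for x,d in edges(g[95:160,150])]); print("col 256",[(x+95,d) for x,d in edges(g[95:130,256],20)])
b=cv2.imread("pics/w3.png");p3=dict(np.load("pics/w3.npz"))
gs=cv2.cvtColor(b,cv2.COLOR_BGR2HSV)
for r in (95,105): print("stock row",r,[(x+360,d) for x,d in edges(cv2.cvtColor(b,cv2.COLOR_BGR2GRAY).astype(int)[r,360:460],18)])
for c_ in (390,425): print("stock col",c_,[(x+80,d) for x,d in edges(cv2.cvtColor(b,cv2.COLOR_BGR2GRAY).astype(int)[80:125,c_],18)])
where("L")
E
```

```text
row160 handle [(237.5, -22), (238.5, -70), (240.5, 29), (269.5, -34), (270.5, -58), (272.5, 34), (273.5, 89)]
row115 [(96.5, -43), (97.5, -109), (187.5, 57), (188.5, 96), (196.5, -89), (198.5, 63)]
col150 [(110.5, -72), (111.5, -88), (145.5, 111)]
col 256 [(106.5, -44), (107.5, -101), (113.5, 82), (125.5, -33)]
stock row 95 [(361.5, -19), (362.5, -23), (372.5, 22), (373.5, 40)]
stock row 105 [(372.5, 33), (373.5, 32)]
stock col 390 [(111.5, -35), (112.5, -28), (121.5, 31)]
stock col 425 [(87.5, 39), (109.5, -22), (114.5, 78)]
12.8 u,v,n mm [ 43.7 -79.7 228.2] F uvn [ 0.3 -0.1 -0.4] w 91.4 q [-0.34  0.74  0.3   1.   -0.27  1.87  1.42]
```

```bash
python3 - <<'E'
from go import *
p=dict(np.load("pics/w6.npz")); rel=target("T",0,.0011,-.0017)
def m(px,off):  # coordinates relative to the nominal L seat, mm
    X=onplane(p,np.array(px,float),n,n@target("T",0)+off)-target("L",0); return (np.c_[X@u,X@v]*1000).round(1).tolist()
r=(rel-target("L",0)); print("true handle v",r@v*1000,"u end",r@u*1000-60)
print("seen handle sides",m([(240.9,160),(270.2,160)],.014),"end",m([(256,113.5)],.014))
print("L left floor / right rim",m([(97.2,125)],-.014),m([(188,125)],-.002)); print("high rim, low floor",m([(150,111)],-.002),m([(150,145.5)],-.014))
print("T slot rims/high", m([(238.3,160),(273.3,160)],-.002), m([(256,107.2)],-.002))
p3=dict(np.load("pics/w3.npz"))
S=onplane(p3,np.array([(373,97),(373,105),(443.5,97),(425,87.5),(425,109.5)]),[0,0,1],.028);print("stock",S.round(4)[:,:2].tolist())
e=Ro.from_euler("z",-9.75,degrees=True).as_matrix(); X=e[:,1];Z=np.array([0,0,-1.])
RP=Ro.from_matrix(np.c_[X,np.cross(Z,X),Z]); o=arm.observe(); print(o["position"],"turn",step(o["position"],R=RP)[1].round(3))
d=np.array([.4305,-.1829,.0145])-o["position"]; print("after turn shift cm",(RP.inv().apply(d)*100).round(2))
E
```

```text
true handle v 111.79999999999991 u end -15.80000000000004
seen handle sides [[26.3, 98.8], [26.4, 126.0]] end [[-16.0, 112.8]]
L left floor / right rim [[-5.0, -46.8]] [[-5.0, 47.7]]
high rim, low floor [[-18.4, 11.9]] [[16.0, 5.4]]
T slot rims/high [[29.0, 95.5], [29.0, 129.9]] [[-21.4, 112.9]]
stock [[0.4167, -0.2237], [0.426, -0.2251], [0.4354, -0.1383], [0.4194, -0.1597], [0.4453, -0.1627]]
[0.63287091 0.12028978 0.29384144] turn [-0.367 -0.329  1.653]
after turn shift cm [-33.31 -14.81  27.93]
```

Emit:
send_rows(
  increments=[
    [9.1,[0,0,0],[-0.031,-0.027,0.138]],
    [9.1,[0,0,0],[-0.031,-0.027,0.138]],
    [9.1,[0,0,0],[-0.031,-0.027,0.138]],
    [9.1,[0,0,0],[-0.031,-0.027,0.138]],
    [9.1,[0,0,0],[-0.031,-0.027,0.138]],
  ],
)

```text
clock: 13.3
position: [0.6326, 0.1216, 0.2933]
ee_rot: [-1.087, -2.649, -0.014]
force: [0.8, 0.5, -0.9]
width: 0.99
gripper_force: 0.0
```

Emit:
send_rows(
  increments=[
    [9.1,[0,0,0],[-0.031,-0.027,0.138]],
    [9.1,[0,0,0],[-0.031,-0.027,0.138]],
    [9.1,[0,0,0],[-0.031,-0.027,0.138]],
    [9.1,[0,0,0],[-0.031,-0.027,0.138]],
    [9.1,[0,0,0],[-0.031,-0.027,0.138]],
  ],
)

```text
clock: 13.8
position: [0.6324, 0.1217, 0.2934]
ee_rot: [-2.056, -2.263, -0.008]
force: [0.9, 0.1, -0.4]
width: 0.992
gripper_force: 0.0
```

Emit:
send_rows(
  increments=[
    [9.1,[0,0,0],[-0.031,-0.027,0.138]],
    [9.1,[0,0,0],[-0.031,-0.027,0.138]],
    [9.1,[-3.7,-1.65,1],[0,0,0]],
    [9.1,[-3.7,-1.65,1],[0,0,0]],
    [9.1,[-3.7,-1.65,1],[0,0,0]],
  ],
)

```text
clock: 14.3
position: [0.5633, 0.0207, 0.2622]
ee_rot: [-2.402, -2.019, -0.004]
force: [0.5, -0.1, 1.0]
width: 0.991
gripper_force: 0.0
```

Emit:
send_rows(
  increments=[
    [9.1,[-3.7,-1.65,1],[0,0,0]],
    [9.1,[-3.7,-1.65,1],[0,0,0]],
    [9.1,[-3.7,-1.65,1],[0,0,0]],
    [9.1,[-3.7,-1.65,1],[0,0,0]],
    [9.1,[-3.7,-1.65,1],[0,0,0]],
  ],
)

```text
clock: 14.8
position: [0.45, -0.1468, 0.2116]
ee_rot: [-2.402, -2.017, -0.006]
force: [-0.2, -0.0, 0.3]
width: 0.992
gripper_force: 0.0
```

Emit:
send_rows(
  increments=[
    [9.1,[-3.7,-1.6,1],[0,0,0]],
    [9.1,[0,0,0],[0,0,0]],
  ],
)

```text
clock: 15.0
position: [0.425, -0.1834, 0.2011]
ee_rot: [-2.41, -2.007, -0.004]
force: [0.4, 0.5, 0.6]
width: 0.989
gripper_force: 0.0
```

```bash
python3 - <<'E'
from go import *
e=Ro.from_euler("z",-9.75,degrees=True).as_matrix(); X=e[:,1];Z=np.array([0,0,-1.])
RP=Ro.from_matrix(np.c_[X,np.cross(Z,X),Z]); o=arm.observe(); print(o["clock"],o["position"],o["joints"].round(2),o["width"],*[x.round(3) for x in step((.4302,-.1829,.0145),R=RP)])
E
```

```text
15.0 [ 0.42503524 -0.18336978  0.20107199] [-0.41  0.25  0.87  2.03 -0.23  0.97  0.4 ] 0.9888951191749664 [ 0.042  0.551 18.656] [-0.003 -0.005 -0.012]
```

Emit:
send_rows(
  increments=[
    [5.5,[0,0.2,3],[0,0,-0.012]],
    [5.5,[0,0.2,3.5],[0,0,0]],
    [5.5,[0,0.15,3.5],[0,0,0]],
    [5.5,[0,0,3.5],[0,0,0]],
    [5.5,[0,0,1.5],[0,0,0]],
  ],
)

```text
clock: 15.5
position: [0.4335, -0.1785, 0.0493]
ee_rot: [-2.388, -2.03, -0.002]
force: [0.1, 0.1, 0.2]
width: 0.619
gripper_force: 0.0
```

Emit:
send_rows(
  increments=[
    [5.5,[0,0,1.5],[0,0,0]],
    [5.5,[0,0,1.3],[0,0,0]],
    [5.5,[0,0,0.85],[0,0,0]],
    [5.5,[0,0,0],[0,0,0]],
  ],
)

```text
clock: 15.9
position: [0.4351, -0.1795, 0.0152]
ee_rot: [-2.391, -2.031, -0.006]
force: [-0.2, -0.6, 0.3]
width: 0.602
gripper_force: 0.0
```

```bash
python3 - <<'E'
from go import *
e=Ro.from_euler("z",-9.75,degrees=True).as_matrix(); X=e[:,1];Z=np.array([0,0,-1.])
RP=Ro.from_matrix(np.c_[X,np.cross(Z,X),Z]); o=arm.observe(); print(o["clock"],o["position"],o["force"],o["width"],*[x.round(3) for x in step((.4302,-.1829,.0145),R=RP)])
E
```

```text
15.9 [ 0.43511774 -0.17952058  0.01516467] [-0.15193856 -0.56732064  0.26840596] 0.6022548123436534 [-0.413 -0.431  0.064] [-0.001 -0.006  0.008]
```

Emit:
send_rows(
  increments=[
    [5.5,[-0.4,-0.43,0.06],[0,0,0]],
    [5.5,[0,0,0],[0,0,0]],
    [2,[0,0,0],[0,0,0]],
    [2,[0,0,0],[0,0,0]],
    [2,[0,0,0],[0,0,0]],
  ],
)

```text
clock: 16.4
position: [0.4311, -0.1833, 0.0157]
ee_rot: [-2.393, -2.032, -0.008]
force: [-0.1, 1.0, -0.8]
width: 0.386
gripper_force: 0.0
```

Emit:
send_rows(
  increments=[
    [2,[0,0,0],[0,0,0]],
    [2,[0,0,0],[0,0,0]],
    [2,[0,0,0],[0,0,0]],
    [2,[0,0,0],[0,0,0]],
  ],
)

```text
clock: 16.8
position: [0.4308, -0.1832, 0.0155]
ee_rot: [-2.392, -2.032, -0.007]
force: [-1.3, 0.7, 5.5]
width: 0.297
gripper_force: 35.0
```

```bash
python3 - <<'E'
from go import *
o=arm.observe(); print(o["clock"],o["position"],o["ee_rot"],o["force"],o["width"],o["gripper_force"])
E
```

```text
16.8 [ 0.43079335 -0.18322833  0.01548457] [-2.39240681 -2.03170269 -0.00749691] [-1.28503748  0.71604002  5.54275695] 0.2971482261739791 34.99965190887451
```

Emit:
send_rows(
  increments=[
    [2,[0,0,-1],[0,0,0]],
    [2,[0,0,-3],[0,0,0]],
    [2,[0,0,-4.5],[0,0,0]],
    [2,[0,0,-4.5],[0,0,0]],
    [2,[0,0,-4.5],[0,0,0]],
  ],
)

```text
clock: 17.3
position: [0.4297, -0.1845, 0.1923]
ee_rot: [-2.393, -2.03, -0.005]
force: [2.3, 1.4, -1.0]
width: 0.3
gripper_force: 35.0
```

Emit:
send_rows(
  increments=[
    [2,[0,0,-4.5],[0,0,0]],
    [2,[0,0,-4.5],[0,0,0]],
    [2,[0,0,0],[0,0,0]],
  ],
)

```text
clock: 17.6
position: [0.4325, -0.1865, 0.2858]
ee_rot: [2.393, 2.03, 0.017]
force: [0.9, -1.6, -1.9]
width: 0.302
gripper_force: 35.0
```

```bash
python3 - <<'E'
from go import *
o=arm.observe(); print(o["clock"],o["position"],o["joints"].round(2),o["force"],o["ft_torque"],o["width"],o["gripper_force"])
d=target("L",.15)-o["position"]; d[2]=0; R0=Ro.from_rotvec(o["ee_rot"]); print("shift",(R0.inv().apply(d)*100).round(2),"turn",(R0.inv()*RL).as_rotvec().round(4), target("L",.15))
E
```

```text
17.6 [ 0.43247771 -0.18650955  0.28575065] [-0.51  0.14  0.94  1.9  -0.13  1.16  0.32] [ 0.94288857 -1.56236888 -1.87226427] [-0.08813124  0.08574457 -0.03230906] 0.30201334268226726 34.99812304973602
shift [40.7  6.7  0.3] turn [ 0.4457 -0.0282 -0.1026] [0.56498617 0.20406977 0.2414391 ]
```

Emit:
send_rows(
  increments=[
    [2,[4,0.65,0],[0,0,0]],
    [2,[4,0.65,0],[0,0,0]],
    [2,[4,0.65,0],[0,0,0]],
    [2,[4,0.65,0],[0,0,0]],
    [2,[4,0.65,0],[0,0,0]],
  ],
)

```text
clock: 18.1
position: [0.4944, 0.0088, 0.2811]
ee_rot: [-2.393, -2.031, -0.006]
force: [0.7, -0.4, -1.5]
width: 0.306
gripper_force: 35.0
```

Emit:
send_rows(
  increments=[
    [2,[4,0.65,0],[0,0,0]],
    [2,[4,0.65,0],[0,0,0]],
    [2,[4,0.65,0],[0,0,0]],
    [2,[4,0.65,0],[0,0,0]],
    [2,[4,0.65,0],[0,0,0]],
  ],
)

```text
clock: 18.6
position: [0.559, 0.2008, 0.282]
ee_rot: [-2.393, -2.031, -0.005]
force: [0.6, -0.2, -1.7]
width: 0.3
gripper_force: 35.0
```

Emit:
send_rows(
  increments=[
    [2,[0,0,0],[0.111,-0.007,-0.026]],
    [2,[0,0,0],[0.111,-0.007,-0.026]],
    [2,[0,0,0],[0.111,-0.007,-0.026]],
    [2,[0,0,0],[0.111,-0.007,-0.025]],
    [2,[0,0,0],[0,0,0]],
  ],
)

```text
clock: 19.1
position: [0.5598, 0.1982, 0.2786]
ee_rot: [-2.026, -1.908, 0.442]
force: [-0.1, 0.1, -2.8]
width: 0.303
gripper_force: 35.0
```

Emit:
send_rows(
  increments=[
    [2,[0,0,0],[0,0,0]],
  ],
)

```text
clock: 19.2
position: [0.5597, 0.1989, 0.2812]
ee_rot: [-2.029, -1.913, 0.432]
force: [-0.8, 0.3, -0.7]
width: 0.302
gripper_force: 35.0
```

```bash
python3 - <<'E'
from go import *
where("L")
for h in (.06,.016,.0): print(h,*[x.round(3) for x in step(target("L",h,-.001,-.0002),R=RL)])
E
```

```text
19.2 u,v,n mm [-21.3  -5.5 183.9] F uvn [-0.4  0.2 -1. ] w 27.7 q [-0.66  0.68  0.63  1.24 -0.43  1.78 -0.11]
0.06 [ 0.549  2.106 12.381] [-0.006  0.001 -0.001]
0.016 [ 0.555  2.133 16.781] [-0.006  0.001 -0.001]
0.0 [ 0.557  2.142 18.381] [-0.006  0.001 -0.001]
```

Emit:
send_rows(
  increments=[
    [2,[0.18,0.7,3.5],[0,0,0]],
    [2,[0.18,0.7,3.5],[0,0,0]],
    [2,[0.18,0.7,3.5],[0,0,0]],
    [2,[0,0,2.5],[0,0,0]],
    [2,[0,0,0],[0,0,0]],
  ],
)

```text
clock: 19.7
position: [0.5197, 0.2079, 0.155]
ee_rot: [-2.024, -1.914, 0.434]
force: [0.1, -0.5, -2.2]
width: 0.301
gripper_force: 35.0
```

Emit:
send_rows(
  increments=[
    [2,[0,0,0],[0,0,0]],
    [2,[0,0,0],[0,0,0]],
  ],
)

```text
clock: 19.9
position: [0.5242, 0.2072, 0.1583]
ee_rot: [-2.028, -1.916, 0.426]
force: [0.4, -0.9, -1.8]
width: 0.297
gripper_force: 35.0
```

```bash
python3 - <<'E'
from go import *
p,a=shot("wrist","w7"); np.savez("pics/w7.npz",**p)
where("L"); tcp=arm.observe()["position"]
for h in (.016,.0): print(h,*[x.round(3) for x in step(target("L",h,-.001,-.0002),R=RL)])
print("stock +v end px, L rim corners", proj(p,[tcp+v*.044+n*.0125+u*s for s in (-.014,.014)]).round(1).tolist(), proj(p,[target("L",-.002,du,.0475) for du in (-.0175,.0175)]).round(1).tolist())
g=cv2.cvtColor(a,cv2.COLOR_BGR2GRAY).astype(int)
x=int(proj(p,[tcp+v*.044+n*.0125])[0][0]); print(x,g[60:230,x].tolist())
E
```

```text
19.95 u,v,n mm [-1.7  0.7 57.2] F uvn [ 0.8  0.3 -0.6] w 27.9 q [-0.7   0.72  0.6   1.49 -0.47  1.51 -0.06]
0.016 [-0.091  0.084  4.117] [-0.003 -0.001  0.002]
0.0 [-0.092  0.089  5.717] [-0.003 -0.001  0.002]
stock +v end px, L rim corners [[226.1, 157.5], [286.6, 157.6]] [[232.9, 137.1], [284.5, 137.2]]
256 [46, 45, 51, 113, 127, 122, 121, 121, 121, 119, 120, 120, 119, 119, 118, 118, 115, 111, 148, 174, 171, 172, 173, 173, 174, 175, 175, 175, 175, 176, 175, 175, 175, 175, 176, 176, 177, 178, 179, 182, 182, 184, 183, 182, 182, 181, 182, 180, 178, 175, 176, 173, 173, 174, 175, 176, 178, 177, 176, 176, 175, 178, 152, 125, 68, 181, 179, 175, 175, 175, 176, 175, 175, 175, 175, 180, 184, 38, 53, 57, 55, 56, 56, 55, 55, 55, 57, 55, 51, 62, 109, 121, 121, 122, 115, 114, 126, 143, 154, 144, 141, 135, 136, 136, 134, 143, 168, 165, 165, 164, 166, 164, 164, 161, 160, 159, 161, 159, 145, 133, 135, 136, 135, 136, 135, 135, 135, 135, 136, 136, 136, 135, 135, 134, 139, 161, 164, 163, 164, 164, 162, 161, 159, 159, 159, 159, 159, 144, 133, 134, 135, 134, 135, 135, 135, 134, 135, 134, 134, 135, 134, 135, 134, 134, 134, 134, 135, 134, 135, 133]
```

Emit:
send_rows(
  increments=[
    [2,[-0.09,0.09,1.5],[0,0,0]],
    [2,[0,0,1.5],[0,0,0]],
    [2,[0,0,1],[0,0,0]],
    [2,[0,0,0],[0,0,0]],
    [2,[0,0,0],[0,0,0]],
  ],
)

```text
clock: 20.45
position: [0.5072, 0.2071, 0.1202]
ee_rot: [-2.027, -1.914, 0.43]
force: [0.2, -0.1, -2.9]
width: 0.304
gripper_force: 35.0
```

```bash
python3 - <<'E'
from go import *
where("L"); print(*[x.round(3) for x in step(target("L",.002,-.001,-.0002),R=RL)])
E
```

```text
20.45 u,v,n mm [-1.2 -0.4 15.7] F uvn [ 1.4 -0.1 -2.5] w 27.9 q [-0.71  0.73  0.58  1.57 -0.48  1.42 -0.04]
[0.017 0.032 1.368] [-0.006  0.     0.001]
```

Emit:
send_rows(
  increments=[
    [2,[0,0,0.3],[0,0,0]],
    [2,[0,0,0.3],[0,0,0]],
    [2,[0,0,0.3],[0,0,0]],
    [2,[0,0,0.2],[0,0,0]],
    [2,[0,0,0],[0,0,0]],
  ],
)

```text
clock: 20.95
position: [0.5015, 0.2074, 0.1094]
ee_rot: [-2.026, -1.914, 0.431]
force: [-0.5, 1.8, -0.1]
width: 0.3
gripper_force: 35.0
```

```bash
python3 - <<'E'
from go import *
where("L")
E
```

```text
20.95 u,v,n mm [-1.8 -0.4  3.5] F uvn [-0.6  1.7 -0.4] w 27.5 q [-0.72  0.74  0.58  1.59 -0.49  1.4  -0.03]
```

Emit:
send_rows(
  increments=[
    [2,[0,0.05,0.1],[0,0,0]],
    [2,[0,0,0.1],[0,0,0]],
    [2,[0,0,0],[0,0,0]],
  ],
)

```text
clock: 21.25
position: [0.5018, 0.2073, 0.1079]
ee_rot: [-2.027, -1.914, 0.43]
force: [0.5, -0.7, 1.4]
width: 0.301
gripper_force: 35.0
```

```bash
python3 - <<'E'
from go import *
where("L")
E
```

```text
21.25 u,v,n mm [-0.9 -0.4  2.2] F uvn [-0.1 -0.7  1.6] w 27.6 q [-0.72  0.74  0.58  1.59 -0.49  1.4  -0.03]
```

Emit:
send_rows(
  increments=[
    [2,[0,0,0.1],[0,0,0]],
    [2,[0,0,0.05],[0,0,0]],
    [2,[0,0,0],[0,0,0]],
  ],
)

```text
clock: 21.55
position: [0.5016, 0.2074, 0.1075]
ee_rot: [-2.027, -1.915, 0.428]
force: [0.6, -0.5, 10.1]
width: 0.3
gripper_force: 35.0
```

```bash
python3 - <<'E'
from go import *
where("L")
E
```

```text
21.55 u,v,n mm [-0.9 -0.4  1.8] F uvn [-3.7 -0.4  9.4] w 27.5 q [-0.72  0.74  0.58  1.59 -0.49  1.39 -0.03]
```

The floor was felt at n≈1.8 mm, against about 1.5 expected for this grip height. I release and withdraw along the face normal.

Emit:
send_rows(
  increments=[
    [6,[0,0,0],[0,0,0]],
    [6,[0,0,0],[0,0,0]],
    [6,[0,0,0],[0,0,0]],
    [6,[0,0,0],[0,0,0]],
    [6,[0,0,0],[0,0,0]],
  ],
)

```text
clock: 22.05
position: [0.5007, 0.2074, 0.1061]
ee_rot: [-2.026, -1.914, 0.431]
force: [-0.5, 0.3, -0.2]
width: 0.644
gripper_force: 0.0
```

Emit:
send_rows(
  increments=[
    [6,[0,0,-1],[0,0,0]],
    [6,[0,0,-3],[0,0,0]],
    [6,[0,0,-4],[0,0,0]],
    [6,[0,0,-4],[0,0,0]],
    [6,[0,0,-4],[0,0,0]],
  ],
)

```text
clock: 22.55
position: [0.5699, 0.2032, 0.2532]
ee_rot: [-2.027, -1.914, 0.43]
force: [0.4, 0.4, -0.5]
width: 0.655
gripper_force: 0.0
```

Emit:
send_rows(
  increments=[
    [6,[-4,0,-3],[0,0,0]],
    [6,[-4,0,-2],[0,0,0]],
    [6,[-4,0,0],[0,0,0]],
    [6,[-4,0,0],[0,0,0]],
    [6,[0,0,0],[0,0,0]],
  ],
)

```text
clock: 23.05
position: [0.5812, 0.035, 0.2975]
ee_rot: [-2.038, -1.905, 0.432]
force: [-0.5, 0.6, -0.1]
width: 0.655
gripper_force: 0.0
```

```bash
python3 - <<'E'
from go import *
where("L")
p,a=shot("wrist","w8"); p,b=shot("scene","s8")
A=cv2.resize(a,(400,300)); B=cv2.resize(b[80:210,260:430],(392,300),interpolation=cv2.INTER_CUBIC); cv2.imwrite("pics/f.png",np.hstack([A,B]))
E
```

```text
23.05 u,v,n mm [-1.000e-01 -1.678e+02  2.119e+02] F uvn [-0.4  0.6 -0.3] w 60.1 q [-0.45  0.67  0.66  1.22 -0.34  1.81  0.11]
```

View pics/f.png

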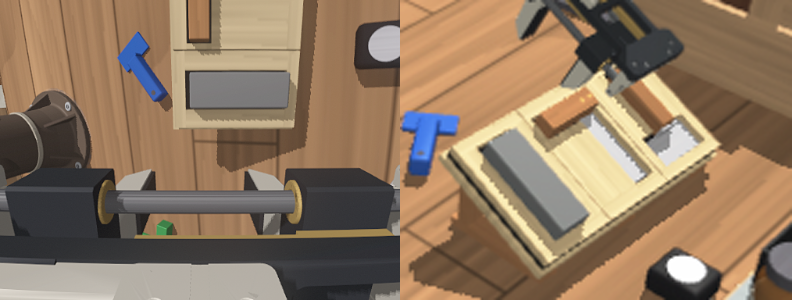

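The scene crop shows the square down in the L cut-out, stock at (567,112) and blade at (615,145). The scraper is down in the T cut-out, with its blade at (668,143). The tapping block is in its place and the arm is clear, so I hand the job in.

```bash
python3 -c "
from cell import arm
print(arm.sign_off())"
```

```text
the job is handed in; nothing more can be done
None
```

The narrow scraper is in the T-shaped cut-out and the try square in the L-shaped one, each lowered until it touched the cut-out floor; the wide filling knife and tapping block were not touched, and the job was handed in at about 23 s of the 58 s allowed.

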